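# Dry-stack two regulator spares sets

### The job

Dry-stack the spares for the fitter. On the round valve body, slip over its stem first the flat rubber valve disc, then the ceramic insulator bush, and set the knob cap centred on top of the bush; on the oblong gauge block, lay the adaptor plate centred over the port, its long side along the block's long side, and stand the hexagonal brass gauge fitting upright in the middle of the plate, neck up. Either set may go first; lower every piece into place rather than letting it fall, and leave the grease jar, the wrench and the screw tray where they are.

Things in the scene. Friction and masses are not known exactly. Their poses are not given: they have to be found in the camera images.
- valve_seat (a point): round valve body, fixed to the bench: steel, 94 mm diameter at its foot, its flat steel top face 90 mm in diameter and 24 mm above the bench, with a thin upright stem (12 mm diameter, 34 mm tall above the top face) in the middle and a brass pipe stub reaching 52 mm from the axis at the side (-x) below the top face. The point lies on the axis at the top face (foot of the stem), z up
- port_seat (a point): oblong gauge block, fixed to the bench: 96 x 70 mm (x by y), 24 mm high, blue sides, flat steel top with a dark flush port in the middle and dark flush bolt sockets at the corners. The point lies at the centre of its top face; x along the long side, z up
- disc_mid (a point): black rubber valve disc, a flat ring lying flat: 58 mm outer diameter, 28 mm hole, 16 mm thick. The point is its centre, half-way up (8 mm above its underside); z up along its axis
- bush_mid (a point): white ceramic insulator bush, a standing tube: 46 mm outer diameter, 28 mm bore right through, 30 mm tall. The point is its centre, half-way up (15 mm above its underside); z up along its axis
- cap_mid (a point): red aluminium knob cap, a solid round knob with grooved sides: 38 mm diameter, 22 mm tall, flat underside, standing upright. The point is its centre, half-way up (11 mm above its underside); z up
- plate_mid (a point): plain aluminium adaptor plate, a flat oblong slab: 64 x 44 mm (x by y), 14 mm thick, with flush dark marks for its holes, lying flat. The point is its centre, half-way up (7 mm above its underside); x along the long side, z up
- fitting_mid (a point): brass gauge fitting standing upright: a hexagonal foot 32 mm across flats (flats facing its own +y and -y) and 20 mm tall, with a round neck 20 mm in diameter and 16 mm tall above it, 36 mm overall. The point is half-way up (18 mm above its underside) on the axis; z up along the neck
- jar: bystander: grey grease jar with white lid, 60 mm diameter, 75 mm tall, loose. Origin at the centre of its underside
- wrench: bystander: steel wrench, 190 mm long, lying loose at the far edge of the work, roughly along the bench (its own x along its length). Origin near its middle on the bench
- tray: bystander: blue open screw tray, 100 x 140 mm, 35 mm high, loose. Origin at the centre of its underside

How it is judged:
By the outcome, as a careful person would: the job done as asked, in the order asked, and still so for the second after the job is handed in, with the robot touching nothing.
It also fails if it takes over 109 s, if anything falls off the work surface, if the arm or the gripper's body presses on something with over 40 N, if the wrist force passes 120 N, or if a joint passes its speed limit or range.

### The arm

A 6-joint arm with a two-finger parallel gripper is mounted at the origin on the work surface. World frame = base frame: x ahead of the robot, y to its left, z up, the work surface at z = 0. Lengths are in m, angles in rad, forces in N, time in s.
With the tool pointing down it reaches from about 0.35 to 0.775 m from the base axis. Payload 5.5 kg.
Tool frame: the origin (TCP) lies at the very end of the fingers, on their centre line; the grasp point (between the pads) lies 19 mm behind it (env.grip_point_offset is the distance from the TCP to the grasp point, in m); z points along the fingers, y is the line along which they close (so a half turn about z gives the same grasp; the last joint's range is limited). The gripper opens to 85 mm and grips with 20 to 120 N. Pads are 22 mm wide; open, the fingers measure 114 mm over their backs; the gripper's body (76 mm by 85 mm) begins 54 mm behind the grasp point. The pads swing forward as they close: fully open they stand 13 mm farther back than shut.
Start: joints at [1.168, 0.313, 0.046, 1.304, 0, 1.431], TCP at [0.149, 0.555, 0.231] pointing down, gripper open.
Joint ranges: [-2.76, 2.76], [-0.86, 1.69], [-1.03, 1.26], [-2.2, 2.34], [-1.47, 1.5], [-3.14, 3.14]. Speed limits (rad/s): [2.57, 2.57, 3.14, 3.14, 3.14, 3.14].

### API

Orientations are given as a unit quaternion [w, x, y, z].
In Python, from workcell import sensors, imaging, workorder, env gives the robot as it stands.
- The arm moves only by the shell command python3 -m handwheel 'ROWS' [FORCE]. ROWS is JSON, a list of rows, each a list of 5 numbers: the shift along the tool's x, y, z in mm, then the turn about the tool's z in rad, then the opening, from 0 (shut) to 1 (fully open). A call has 1 to 8 rows; each row is the pose to reach, as a shift and turn from the pose commanded when the call began, along the tool's axes at that moment; what a row does not reach only later rows make up. A row lasts 1/10 s, in which the tool goes at most 50 mm and 8.59 degrees, less where a joint would pass 70% of its speed; a pose out of reach is approached as far as the arm can. A call with a gripper value outside its range is refused whole. The fingers move at their own pace and stop on an object; FORCE is the grip in N (left out, the last holds). Time passes only in rows, so rows that repeat a pose let the fingers close. It gives the time, the measured TCP pose, the force, the opening and the grip force at its end, in the units of the state.
- sensors.get_state(): the state, without advancing time (a new reading comes with each control period).
- imaging.read_camera(name): name is "scene" or "top" or "wrist"; returns a dict with "color" (400x640x3 uint8, blue, green, red), "z_map" (400x640 float32, m along the optical axis (not along the pixel's ray), 0 where there is no reading), "fx", "fy", "cx", "cy" (pixels), "xyz" and "rotation" of the camera in the world. Camera axes: x right, y down, z forward; pixel columns grow to the right and rows downward; lengths in m; the calibration is good to about 2 mm. A picture is of the moment at which its call begins.
- workorder.hand_in(): hands the job in; it is judged then, once.
The state is a dict: "clock": time; "joint_pos": joint angles; "qvel": joint speeds; "tau": joint torques, N m; "tcp_pos": TCP position; "orientation": TCP orientation; "wrist_force": force on the tool from outside, world axes, zero at the start; "ft_torque": the same for the moment, N m; "finger_gap": finger opening in m; "grip_force": force on a finger pad.
Only numpy, scipy, OpenCV 4.12 (cv2) and the standard library are available. Lean on these libraries where they do the work, as an engineer would, in place of code of your own. Each camera call takes 0.05 s, during which the arm holds its last target. There are 200 camera calls.

## Working session

There is one attempt and no reset: what is moved stays moved. The work goes in short steps, Python scripts to look and compute and a shell command to move; the robot and the scene stay as the last step left them, time stands still between calls to the robot, and variables do not carry over. Pictures are saved under pics/ and viewed, at most 14 in all, crops included, and the job is handed in when it is done.

```bash
ls; mkdir -p pics; python3 - <<'E'
from workcell import sensors, imaging, env
import cv2,numpy as np
print(sensors.get_state()); print(env.grip_point_offset)
for n in ("top","scene"):
    c=imaging.read_camera(n); cv2.imwrite(f"pics/{n}0.png",c["color"]); np.savez(f"{n}0.npz",**c)
    print(n,c["fx"],c["fy"],c["cx"],c["cy"],c["xyz"],c["rotation"])
E
```

```text
pics
{'clock': 0.0, 'joint_pos': array([1.16836501e+00, 3.13998305e-01, 4.49799955e-02, 1.30361141e+00,
       2.79810100e-05, 1.43117243e+00]), 'qvel': array([-2.34404991e-04,  1.04539465e-03,  8.16409573e-04, -5.64130740e-04,
        3.93748176e-05,  3.84618368e-04]), 'tau': array([ 4.41127395e-04, -4.80630934e+01,  2.98530096e+01,  1.97612605e-02,
        9.98931199e-06,  9.56840474e-07]), 'tcp_pos': array([0.1491917 , 0.55477529, 0.23041049]), 'orientation': array([-2.58899123e-04,  1.31025838e-01,  9.91378530e-01, -8.79487413e-04]), 'wrist_force': array([ 1.00860221,  0.16026112, -0.09414784]), 'ft_torque': array([ 0.03031358, -0.02180725, -0.02368884]), 'grip_force': 0.0, 'finger_gap': 0.08547533953785516}
0.0187
top 438.40803822602953 438.40803822602953 316.93818330422187 200.90381464862645 [ 0.45525203 -0.02642977  1.36116555] [ 0.03871384 -0.69636682  0.71561177 -0.03839631]
scene 419.8779740301759 419.8779740301759 316.8286070410645 197.04844544886978 [ 1.3860077  -0.40295002  0.75494735] [-0.36579402  0.76753926  0.47776733 -0.22094479]
```

View pics/top0.png

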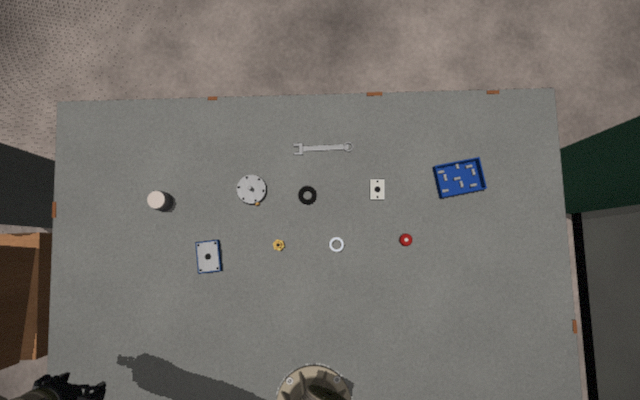

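View pics/scene0.png

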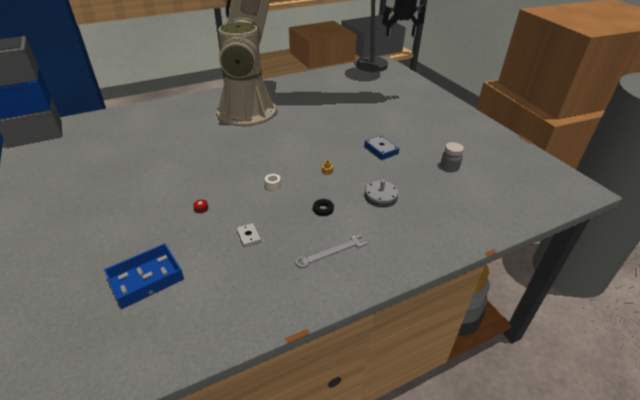

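The top view shows the valve body (252,190), block (208,256), disc (308,195), bush (337,244), cap (406,240), plate (377,189), fitting (279,245), jar (159,201), wrench (323,148) and tray (459,178). I'll back-project these pixels.

```bash
cat > h.py <<'E'
import numpy as np, cv2
from scipy.spatial.transform import Rotation as R
from workcell import sensors, imaging
def rot(q): return R.from_quat(np.roll(q,-1)).as_matrix()
def cloud(c):
    v,u=np.mgrid[:400,:640]; z=c["z_map"]
    p=np.stack([(u-c["cx"])/c["fx"]*z,(v-c["cy"])/c["fy"]*z,z],-1)
    return p@rot(c["rotation"]).T+c["xyz"]
def onz(c,u,v,h):
    "world point of pixel at height h"
    d=rot(c["rotation"])@np.array([(u-c["cx"])/c["fx"],(v-c["cy"])/c["fy"],1]); return c["xyz"]+d*(h-c["xyz"][2])/d[2]
def look(name,fn):
    c=imaging.read_camera(name); cv2.imwrite(f"pics/{fn}.png",c["color"]); np.savez(f"{fn}.npz",**c); return c
def delta(x,y,z,yaw=None):
    "shift in tool axes (mm) to bring TCP to x,y,z ; turn so tool y lies at world yaw (mod pi)"
    s=sensors.get_state(); M=rot(s["orientation"]); d=M.T@(np.array([x,y,z])-s["tcp_pos"])*1000
    ty=np.arctan2(M[1,1],M[0,1]); t=None
    if yaw is not None: t=-((yaw-ty+np.pi/2)%np.pi-np.pi/2)
    print("shift",d.round(1),"turn",t,"q6",s["joint_pos"][5].round(2),"toolyaw",ty.round(3),"tcp",s["tcp_pos"].round(4),"gap",s["finger_gap"].round(4),"F",s["wrist_force"].round(1))
E
python3 - <<'E'
from h import *
c=dict(np.load("top0.npz")); P=cloud(c)
print("bench z",np.median(P[280:300,250:400,2]))
m=((P[...,2]>.007)&(P[...,2]<.1)).astype(np.uint8); m[300:]=0; m[:110]=0; m[:,:100]=0;m[:,540:]=0
n,l,st,ce=cv2.connectedComponentsWithStats(m)
for i in range(1,n):
    if st[i,4]<40: continue
    q=P[l==i]; t=q[q[:,2]>np.percentile(q[:,2],60)-.006]
    r=cv2.minAreaRect((t[:,:2]*1000).astype(np.float32))
    print(ce[i].round(0),st[i,4],"top",np.percentile(q[:,2],[50,95]).round(4),"c",t[:,:2].mean(0).round(4),"rect",np.round(r[0],1),np.round(r[1],1),round(r[2],1))
E
```

```text
bench z -9.743267913997489e-05
[299. 147.] 43 top [0.0096 0.0129] c [0.7752 0.0242] rect [772.1  28.7] [28.4 33.4] 88.7
[318. 147.] 63 top [0.0097 0.0131] c [ 0.7731 -0.0368] rect [770.9 -38.9] [63.  19.2] 88.5
[339. 146.] 43 top [0.0089 0.0127] c [ 0.7754 -0.1029] rect [ 774.4 -102.2] [50.7 15.5] 82.7
[458. 176.] 540 top [0.0278 0.0383] c [ 0.6659 -0.4662] rect [ 664.8 -467.8] [100.3 142.7] 9.5
[251. 189.] 698 top [0.0238 0.0289] c [0.6464 0.1757] rect [646.6 176.4] [88.4 88.8] 77.6
[458. 180.] 53 top [0.013  0.0183] c [ 0.6547 -0.4679] rect [ 654.3 -468.3] [40.  23.4] 22.3
[376. 189.] 279 top [0.0139 0.0181] c [ 0.6365 -0.2136] rect [ 636.6 -213.6] [41.4 60.7] 87.4
[307. 194.] 210 top [0.0156 0.0198] c [0.6242 0.0036] rect [624.9   3.9] [52.9 56.4] 87.3
[160. 200.] 428 top [0.072  0.0784] c [0.6156 0.4493] rect [615.5 450.1] [51.5 51.3] 62.3
[405. 239.] 131 top [0.0208 0.0259] c [ 0.478  -0.2936] rect [ 478.  -294.5] [34.3 36.6] 85.8
[336. 244.] 120 top [0.03   0.0344] c [ 0.4694 -0.0813] rect [468.6 -81.9] [42.6 42.2] 88.6
[208. 256.] 763 top [0.0239 0.0282] c [0.4434 0.3082] rect [443.8 308.4] [95.8 70.6] 5.3
[278. 244.] 98 top [0.0223 0.0389] c [0.4729 0.0946] rect [470.2  94.2] [24.7 24.1] 87.6
```

```bash
python3 -c "
from h import *
delta(.60,.09,.28,np.pi/2)"
```

```text
Traceback (most recent call last):
  File "h.py", line 19, in delta
    print("shift",d.round(1),"turn",t,"q6",s["joint_pos"][5].round(2),"toolyaw",ty.round(3),"tcp",s["tcp_pos"].round(4),"gap",s["finger_gap"].round(4),"F",s["wrist_force"].round(1))
                                                                                                                              ^^^^^^^^^^^^^^^^^^^^^
AttributeError: 'float' object has no attribute 'round'
```

```bash
sed -i 's/s\["finger_gap"\].round(4)/round(s["finger_gap"],4)/' h.py; python3 -c "
from h import *
delta(.60,.09,.28,np.pi/2)"
```

```text
shift [-556.1 -331.9  -49.1] turn -0.2627688645492956 q6 1.43 toolyaw 1.308 tcp [0.1492 0.5548 0.2305] gap 0.0853 F [ 0.4 -0.  -0.3]
```

```bash
python3 -m handwheel '[[-340,-203,-49,-0.26,1],[-340,-203,-49,-0.26,1],[-340,-203,-49,-0.26,1],[-340,-203,-49,-0.26,1],[-340,-203,-49,-0.26,1],[-340,-203,-49,-0.26,1],[-340,-203,-49,-0.26,1],[-340,-203,-49,-0.26,1]]' 60; python3 -c "
from h import *
delta(.60,.09,.28,np.pi/2)"
```

```text
clock: 0.9
tcp_pos: [0.4246, 0.2705, 0.2801]
orientation: [-0.0, 0.001, 1.0, 0.0]
wrist_force: [0.5, 0.8, 1.2]
finger_gap: 0.0854
grip_force: 0.0
shift [-1.759e+02 -1.800e+02  1.000e-01] turn -0.0027739503904886664 q6 0.41 toolyaw 1.568 tcp [0.4246 0.2705 0.2801] gap 0.0854 F [0.5 0.8 1.2]
```

```bash
python3 -c "
from h import *
look('wrist','w1')"; python3 -m handwheel '[[-175,-180,0,0,1],[-175,-180,0,0,1],[-175,-180,0,0,1],[-175,-180,0,0,1],[-175,-180,0,0,1],[-175,-180,0,0,1],[-175,-180,0,0,1]]'; python3 -c "
from h import *
look('wrist','w2')
a=cv2.imread('pics/w1.png');b=cv2.imread('pics/w2.png')
cv2.imwrite('pics/w12.png',cv2.resize(np.vstack([a,b]),(480,600)))
c=dict(np.load('w2.npz'));print(c['xyz'],rot(c['rotation']).round(3),c['fx'])"
```

```text
clock: 1.65
tcp_pos: [0.5984, 0.0908, 0.2787]
orientation: [-0.001, 0.003, 1.0, 0.0]
wrist_force: [-1.9, 0.4, 0.5]
finger_gap: 0.0855
grip_force: 0.0
[0.51812096 0.09208388 0.42108128] [[ 0.006  0.952  0.306]
 [ 1.    -0.006 -0.001]
 [ 0.001  0.306 -0.952]] 358.0651593995141
```

View pics/w12.png

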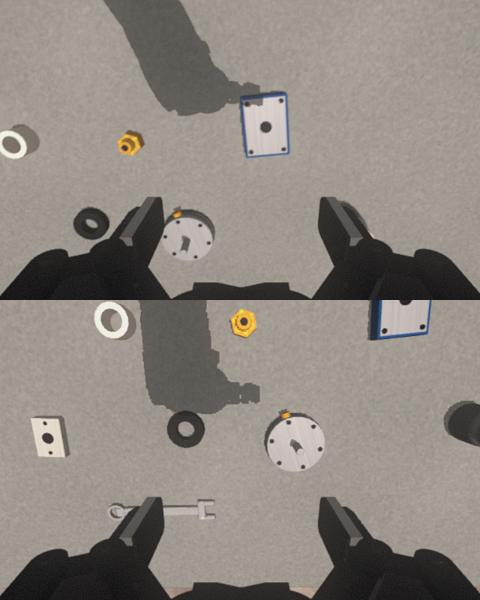

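Upper half (w1): block (265,127), fitting (130,144), disc (91,222), valve (189,238). Lower half (w2): plate (48,438), disc (186,429), valve (295,443), fitting (243,323), bush (111,320). I'll measure the tops from the wrist depth.

```bash
cat >> h.py <<'E'
TOP=dict(valve=(.024,.646,.176,.06,.003),block=(.024,.4434,.3082,.07,.003),disc=(.016,.625,.0036,.05,.003),plate=(.014,.6365,-.2136,.06,.003),bush=(.030,.469,-.081,.04,.004),cap=(.022,.478,-.294,.04,.004),fit=(.036,.472,.094,.04,.004),hex=(.02,.472,.094,.04,.003))
def tops(c,names=TOP,dz=0):
    P=cloud(c)
    for k in names:
        h,x,y,r,tol=TOP[k]
        m=(np.hypot(P[...,0]-x,P[...,1]-y)<r)&(abs(P[...,2]-h-dz)<tol)&(c["z_map"]>.05)
        m[260:]&=False
        q=P[m][:,:2]*1000
        if len(q)<30: continue
        R_=cv2.minAreaRect(q.astype(np.float32)); e=cv2.minEnclosingCircle(q.astype(np.float32))
        print(k,len(q),"z",P[m][:,2].mean().round(4),"mean",q.mean(0).round(1),"rect",np.round(R_[0],1),np.round(R_[1],1),round(R_[2],1),"circ",np.round(e[0],1),round(e[1],1))
E
python3 -c "
from h import *
for f in ('w1','w2'): print(f); tops(dict(np.load(f+'.npz')))"
```

```text
w1
block 4958 z 0.0236 mean [437.4 310.6] rect [439.5 310.8] [96.2 70. ] 5.3 circ [439.1 311.3] 58.0
bush 754 z 0.0285 mean [464.4 -76.9] rect [465.1 -77. ] [42.1 45.6] 74.1 circ [464.7 -79.2] 24.0
fit 241 z 0.035 mean [467.9  97.8] rect [468.   97.2] [19.7 18.7] 89.1 circ [467.8  97. ] 10.4
hex 331 z 0.0192 mean [465.1 101.5] rect [466.9  99. ] [31.4 31.6] 42.1 circ [468.2  97.1] 18.0
w2
valve 4256 z 0.0234 mean [640.9 177.3] rect [642.6 177.4] [89.1 89. ] 51.5 circ [642.8 177.5] 45.5
block 3411 z 0.024 mean [464.9 311.1] rect [463.6 313.1] [48.4 71.5] 5.3 circ [463.2 312.1] 41.7
disc 1401 z 0.0151 mean [619.4   5.7] rect [620.    5.6] [56.6 56.2] 74.3 circ [620.4   5.7] 28.8
plate 1947 z 0.013 mean [ 630.7 -211.1] rect [ 631.6 -211.9] [45.7 64.1] 87.4 circ [ 631.4 -211.6] 37.5
bush 1162 z 0.029 mean [464.9 -78.6] rect [465.4 -78.9] [44.7 45.2] 25.0 circ [465.9 -79.1] 23.5
fit 364 z 0.0356 mean [469.1  97.1] rect [469.1  96.9] [18.9 19.8] 0.5 circ [468.8  97.1] 10.2
hex 538 z 0.0196 mean [469.5  97.1] rect [468.7  97. ] [31.9 36. ] 42.9 circ [468.8  97.1] 18.2
```

```bash
python3 -m handwheel '[[-22,-85,100,0,1],[-22,-85,150,0,1],[-22,-85,200,0,1],[-22,-85,240,0,1],[-22,-85,260,0,1],[-22,-85,270,0,1],[-22,-85,270,0,1],[-22,-85,270,0,1]]'; python3 -c "
from h import *
delta(.620,.0057,-.003,np.pi/2)"
```

```text
clock: 2.5
tcp_pos: [0.6191, 0.0082, 0.0106]
orientation: [-0.001, 0.001, 1.0, 0.0]
wrist_force: [1.0, -0.1, 1.2]
finger_gap: 0.0856
grip_force: 0.0
shift [-1.  -2.5 13.6] turn -0.0010711843987276648 q6 -0.12 toolyaw 1.57 tcp [0.6191 0.0082 0.0106] gap 0.0856 F [ 1.  -0.1  1.2]
```

```bash
python3 -m handwheel '[[-1,-1,10,0,1],[-1,-1,13,0,1],[-1,-1,13,0,1],[-1,-1,13,0,0],[-1,-1,13,0,0],[-1,-1,13,0,0],[-1,-1,13,0,0],[-1,-1,13,0,0]]' 50; python3 -c "
from h import *
delta(.620,.0057,-.003,np.pi/2)"
```

```text
clock: 3.3
tcp_pos: [0.6217, 0.0056, -0.0016]
orientation: [0.001, 0.001, 1.0, -0.0]
wrist_force: [-1.1, 0.8, 5.4]
finger_gap: 0.0555
grip_force: 52.9
shift [1.7 0.1 1.4] turn -0.0028805724476836936 q6 -0.12 toolyaw 1.568 tcp [ 0.6217  0.0056 -0.0016] gap 0.0555 F [-1.1  0.8  5.4]
```

```bash
python3 -m handwheel '[[0,0,-20,0,0],[0,0,-60,0,0],[0,0,-105,0,0],[-20,50,-105,0,0],[-20,100,-105,0,0],[-20,150,-105,0,0],[-20,172,-105,0,0],[-20,172,-105,0,0]]'; python3 -c "
from h import *
delta(.6427,.1774,.05,np.pi/2)
look('wrist','w3')
"
```

```text
clock: 4.1
tcp_pos: [0.6409, 0.1817, 0.1021]
orientation: [0.0, -0.001, 1.0, 0.001]
wrist_force: [-0.8, 0.6, -0.7]
finger_gap: 0.0556
grip_force: 53.3
shift [-1.8 -4.4 52.1] turn 0.002348214933565851 q6 0.15 toolyaw 1.573 tcp [0.6409 0.1817 0.1021] gap 0.0556 F [-0.8  0.6 -0.7]
```

View pics/w3.png

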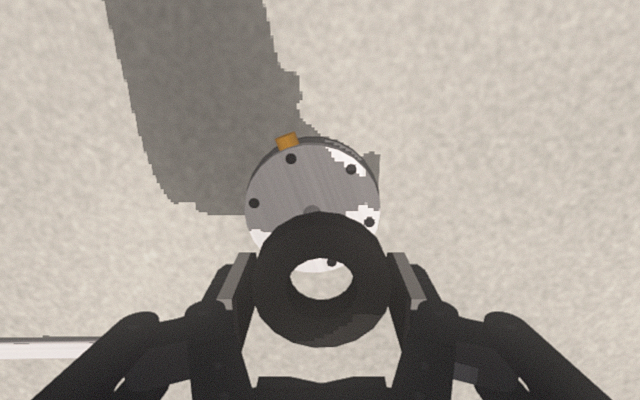

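The held disc is level, its centre at (321,285), and the stem is at (312,212) behind it. I'll measure the offset from depth.

```bash
cat >> h.py <<'E'
def held(c,top,r=.05,tol=.004):
    s=sensors.get_state(); P=cloud(c); x,y=s["tcp_pos"][:2]
    m=(np.hypot(P[...,0]-x,P[...,1]-y)<r)&(abs(P[...,2]-top)<tol)
    g=c["color"].astype(int)
    q=(P[m][:,:2]*1000).astype(np.float32)
    print("held",m.sum(),"mean",q.mean(0).round(1),"bbox",q.min(0).round(1),q.max(0).round(1),"z",P[m][:,2].mean().round(4))
E
python3 -c "
from h import *
c=dict(np.load('w3.npz')); P=cloud(c)
print([P[v,u].round(4) for v,u in ((230,321),(285,265),(285,375),(325,321),(212,312))])
tops(c,['valve'])
t=P[285,265,2]; 
m=np.zeros((400,640),bool); m[205:350,250:390]=1; m&=abs(P[...,2]-t)<.005
m&=c['color'].max(-1)<75
q=(P[m][:,:2]*1000).astype(np.float32); print(m.sum(),t,q.min(0),q.max(0),cv2.minEnclosingCircle(q))
delta(.6427,.1774,.05,np.pi/2)
"; python3 -m handwheel '[[0,0,0,0,0]]'
```

```text
[array([0.6146, 0.1826, 0.1187]), array([0.6379, 0.1604, 0.1198]), array([0.638 , 0.2042, 0.1196]), array([0.657 , 0.1827, 0.1195]), array([0.6124, 0.1789, 0.1052])]
valve 8666 z 0.0235 mean [627.4 175.7] rect [637.6 178.6] [89.5 78.5] 76.5 circ [642.8 177.3] 44.8
11133 0.11978287507480032 [611.2098 154.3256] [669.3389  210.96658] ((639.1580810546875, 182.62246704101562), 30.443620681762695)
shift [-1.6 -2.2 52. ] turn 0.0005721284865718435 q6 0.15 toolyaw 1.571 tcp [0.6411 0.1796 0.102 ] gap 0.0557 F [ 0.5  0.3 -0.9]
clock: 4.25
tcp_pos: [0.6413, 0.1772, 0.102]
orientation: [-0.0, 0.001, 1.0, -0.0]
wrist_force: [0.0, 0.0, -0.1]
finger_gap: 0.0557
grip_force: 53.3
```

```bash
python3 -m handwheel '[[-2.5,0,10,0,0],[-2.5,0,30,0,0],[-2.5,0,50,0,0],[-2.5,0,65,0,0],[-2.5,0,73,0,0],[-2.5,0,77,0,0],[-2.5,0,79,0,0],[-2.5,0,79,0,0]]'; python3 -m handwheel '[[0,0,0,0,0],[0,0,0,0,0]]'
```

```text
clock: 5.05
tcp_pos: [0.6444, 0.1774, 0.0235]
orientation: [0.0, 0.002, 1.0, 0.0]
wrist_force: [0.2, -0.1, -0.7]
finger_gap: 0.0558
grip_force: 53.3
clock: 5.25
tcp_pos: [0.6445, 0.1778, 0.0239]
orientation: [0.001, 0.001, 1.0, 0.0]
wrist_force: [-0.1, 0.6, -1.0]
finger_gap: 0.0553
grip_force: 53.3
```

```bash
python3 -m handwheel '[[0,0,1,0,0],[0,0,1.5,0,0],[0,0,1.5,0,0]]';  python3 -m handwheel '[[0,0,0,0,0.8],[0,0,0,0,1],[0,0,0,0,1],[0,0,0,0,1],[0,0,-20,0,1],[0,0,-70,0,1],[20,-40,-120,0,1],[50,-80,-150,0,1]]'; python3 -m handwheel '[[0,0,0,0,1],[0,0,0,0,1]]'; python3 -c "
from h import *
c=look('wrist','w4'); tops(c,['valve','bush','fit']); TOP['disc']=(.040,.6427,.1774,.05,.004); tops(c,['disc'])
delta(.465,-.0786,.06,np.pi/2)"
```

```text
clock: 5.55
tcp_pos: [0.6444, 0.1778, 0.0225]
orientation: [0.001, 0.001, 1.0, 0.0]
wrist_force: [-1.7, 0.9, 5.2]
finger_gap: 0.0547
grip_force: 53.8
clock: 6.35
tcp_pos: [0.6069, 0.1146, 0.1599]
orientation: [0.002, 0.0, 1.0, 0.0]
wrist_force: [0.4, -0.6, 0.9]
finger_gap: 0.0852
grip_force: 0.0
clock: 6.55
tcp_pos: [0.6058, 0.1138, 0.1586]
orientation: [0.001, 0.002, 1.0, 0.0]
wrist_force: [0.3, 0.7, 0.8]
finger_gap: 0.0853
grip_force: 0.0
valve 4095 z 0.0235 mean [629.6 173.1] rect [635.7 177.1] [75.8 89.6] 0.2 circ [642.5 177.6] 45.3
bush 972 z 0.029 mean [480.3 -78.1] rect [480.5 -79.3] [43.9 15.5] 89.8 circ [474.3 -79.2] 22.0
fit 146 z 0.0349 mean [476.7  96.8] rect [477.   96.7] [ 4.7 16.6] 0.6 circ [474.6  96.6] 8.3
disc 2756 z 0.0393 mean [639.9 178.7] rect [639.9 179.1] [50.4 57.1] 0.1 circ [643.5 179. ] 28.9
shift [ 139.9 -193.5   97.1] turn -0.0032990896167637285 q6 0.06 toolyaw 1.567 tcp [0.6055 0.1144 0.1573] gap 0.0854 F [-0.3  0.5  0. ]
```

View pics/w4.png

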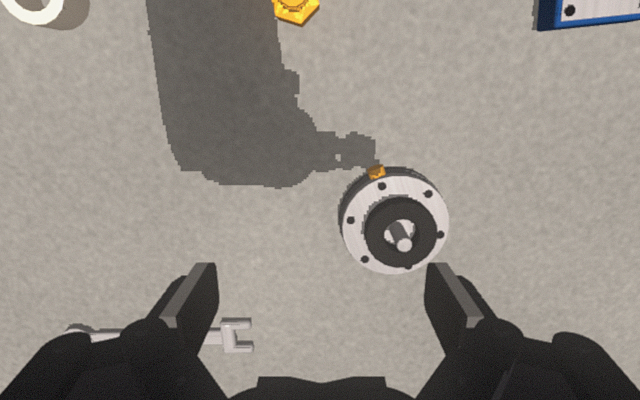

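The disc (398,232) lies round the stem, central within about 1.5 mm. The bush is next.

```bash
python3 -m handwheel '[[35,-48,10,0,1],[70,-96,30,0,1],[105,-144,60,0,1],[140,-193,85,0,1],[140,-193,90,0,1],[140,-193,90,0,1],[140,-193,90,0,1]]';python3 -c "
from h import *
delta(.4652,-.0789,.004,np.pi/2)"
```

```text
clock: 7.3
tcp_pos: [0.4632, -0.0781, 0.0654]
orientation: [-0.002, 0.002, 1.0, 0.001]
wrist_force: [0.4, -0.4, 0.5]
finger_gap: 0.0852
grip_force: 0.0
shift [-2.2 -0.9 61.4] turn -0.004575134945278281 q6 -0.33 toolyaw 1.566 tcp [ 0.4632 -0.0781  0.0654] gap 0.0852 F [ 0.4 -0.4  0.5]
```

```bash
python3 -m handwheel '[[-1.5,-0.5,30,0,1],[-1.5,-0.5,50,0,1],[-1.5,-0.5,61,0,1],[-1.5,-0.5,61,0,0.8],[-1.5,-0.5,61,0,0],[-1.5,-0.5,61,0,0],[-1.5,-0.5,61,0,0],[-1.5,-0.5,61,0,0]]' 50; python3 -m handwheel '[[0,0,0,0,0]]';python3 -c "
from h import *
delta(.4652,-.0789,.004,np.pi/2)"
```

```text
clock: 8.1
tcp_pos: [0.4677, -0.0788, 0.0079]
orientation: [0.001, 0.001, 1.0, -0.0]
wrist_force: [-0.2, 1.9, 6.5]
finger_gap: 0.0447
grip_force: 51.1
clock: 8.2
tcp_pos: [0.4676, -0.0788, 0.0078]
orientation: [0.001, 0.001, 1.0, 0.0]
wrist_force: [-1.0, 3.0, 6.1]
finger_gap: 0.0446
grip_force: 51.1
shift [ 2.4 -0.1  3.8] turn -0.002504722184559327 q6 -0.33 toolyaw 1.568 tcp [ 0.4676 -0.0788  0.0078] gap 0.0446 F [-1.   3.   6.1]
```

```bash
python3 -m handwheel '[[0,0,-20,0,0],[0,0,-60,0,0],[-20,30,-100,0,0],[-50,70,-120,0,0],[-80,110,-120,0,0],[-110,150,-120,0,0],[-140,190,-120,0,0],[-170,230,-120,0,0]]'; python3 -m handwheel '[[-4,25,0,0,0],[-4,25,0,0,0],[-4,25,0,0,0],[-4,25,0,0,0]]';python3 -c "
from h import *
c=look('wrist','w5');P=cloud(c)
delta(.643,.178,.048,np.pi/2)
t=sensors.get_state()['tcp_pos'][2]-.0078+.03
m=np.zeros((400,640),bool); m[100:360,200:440]=1; m&=abs(P[...,2]-t)<.004
m&=c['color'].min(-1)>150
q=(P[m][:,:2]*1000).astype(np.float32); print(m.sum(),t,P[m][:,2].mean(),q.min(0),q.max(0),cv2.minEnclosingCircle(q))
"
```

```text
clock: 9.0
tcp_pos: [0.6341, 0.1471, 0.1272]
orientation: [0.001, 0.001, 1.0, -0.0]
wrist_force: [1.4, -1.5, -1.0]
finger_gap: 0.0446
grip_force: 51.3
clock: 9.4
tcp_pos: [0.6366, 0.1694, 0.1266]
orientation: [-0.0, 0.002, 1.0, -0.0]
wrist_force: [0.0, -0.3, -0.2]
finger_gap: 0.0451
grip_force: 51.4
shift [-6.4  8.9 78.7] turn -0.004168142156278476 q6 0.14 toolyaw 1.567 tcp [0.6366 0.1691 0.1267] gap 0.0448 F [ 0.1 -0.4 -1.1]
3865 0.148912492065122 0.14805470061875048 [612.2779  148.30293] [657.5565  206.57422] ((633.4690551757812, 177.59461975097656), 29.442222595214844)
```

View pics/w5.png

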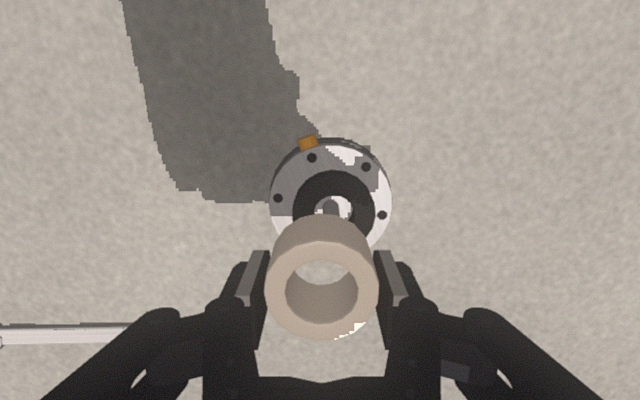

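Bush held upright, top ring at (322,292), disc behind it at (333,205). I'll lower it.

```bash
python3 -m handwheel '[[-8,9,0,0,0],[-8,9,10,0,0],[-8,9,25,0,0],[-8,9,45,0,0],[-8,9,60,0,0],[-8,9,70,0,0],[-8,9,76,0,0],[-8,9,77,0,0]]'; python3 -m handwheel '[[0,0,0,0,0],[0,0,0.5,0,0],[0,0,0.5,0,0]]'
```

```text
clock: 10.25
tcp_pos: [0.6444, 0.1787, 0.0487]
orientation: [-0.001, 0.002, 1.0, -0.0]
wrist_force: [-0.9, 0.5, -0.8]
finger_gap: 0.0447
grip_force: 51.4
clock: 10.55
tcp_pos: [0.6455, 0.1794, 0.0497]
orientation: [0.001, 0.001, 1.0, 0.0]
wrist_force: [1.0, 0.3, -0.9]
finger_gap: 0.0448
grip_force: 51.4
```

```bash
python3 -m handwheel '[[0.5,-1,1,0,0],[0.5,-1,1.5,0,0],[0.5,-1,2,0,0],[0.5,-1,2,0,0]]'
```

```text
clock: 10.95
tcp_pos: [0.6446, 0.1783, 0.0479]
orientation: [0.0, 0.001, 1.0, -0.0]
wrist_force: [-2.2, -0.5, 3.3]
finger_gap: 0.0449
grip_force: 51.9
```

```bash
python3 -m handwheel '[[0,0,0,0,0.8],[0,0,0,0,1],[0,0,0,0,1],[0,0,-20,0,1],[0,0,-60,0,1],[0,0,-110,0,1],[30,-30,-130,0,1],[30,-30,-130,0,1]]'; python3 -m handwheel '[[0,0,0,0,1],[0,0,0,0,1]]'; python3 -c "
from h import *
c=look('wrist','w6'); TOP['bush']=(.070,.643,.178,.05,.004); tops(c,['valve','bush'])"
python3 -m handwheel '[[20,-45,0,0,1],[40,-90,0,0,1],[60,-135,0,0,1],[80,-180,0,0,1],[100,-225,0,0,1],[120,-270,0,0,1],[130,-310,0,0,1],[140,-350,0,0,1]]'; python3 -m handwheel '[[0,0,0,0,1],[0,0,0,0,1],[0,0,0,0,1]]'; python3 -c "
from h import *
c=look('wrist','w7'); tops(c,['cap','plate'])
delta(.474,-.291,.06,np.pi/2)"
```

```text
clock: 11.75
tcp_pos: [0.6141, 0.1467, 0.1815]
orientation: [0.002, 0.002, 1.0, -0.0]
wrist_force: [0.5, -0.6, -0.2]
finger_gap: 0.0854
grip_force: 0.0
clock: 11.95
tcp_pos: [0.6142, 0.1485, 0.1759]
orientation: [-0.001, 0.001, 1.0, 0.0]
wrist_force: [-0.5, 0.6, -0.2]
finger_gap: 0.0853
grip_force: 0.0
valve 3709 z 0.0234 mean [630.8 172.9] rect [640.3 176.6] [85.2 89.1] 20.0 circ [642.8 177.2] 45.2
bush 1704 z 0.0691 mean [641.4 179.5] rect [642.3 179.6] [44.8 45.1] 40.3 circ [642.4 179.4] 23.0
clock: 12.8
tcp_pos: [0.4726, -0.2024, 0.1758]
orientation: [-0.001, 0.001, 1.0, 0.001]
wrist_force: [1.2, 0.1, 0.5]
finger_gap: 0.0853
grip_force: 0.0
clock: 13.1
tcp_pos: [0.4735, -0.2003, 0.1761]
orientation: [-0.001, 0.001, 1.0, 0.001]
wrist_force: [-0.3, 0.1, -0.1]
finger_gap: 0.085
grip_force: 0.0
cap 1388 z 0.021 mean [ 473.  -291.8] rect [ 473.8 -292.9] [36.4 37.6] 8.7 circ [ 473.6 -292.8] 19.0
shift [ -0.6 -91.2 116.1] turn -0.001102265938512259 q6 -0.55 toolyaw 1.57 tcp [ 0.4736 -0.2     0.1763] gap 0.0858 F [0.4 0.2 0. ]
```

View pics/w6.png

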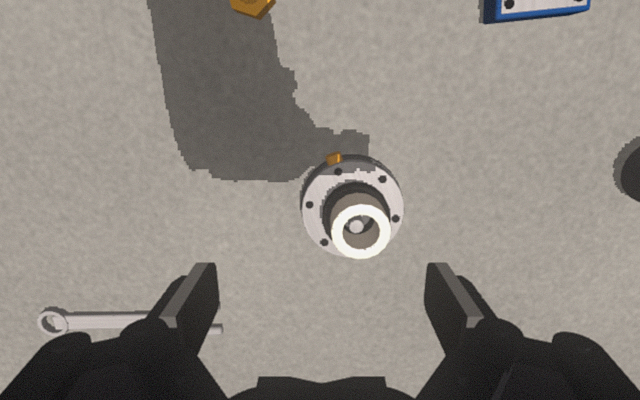

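View pics/w7.png

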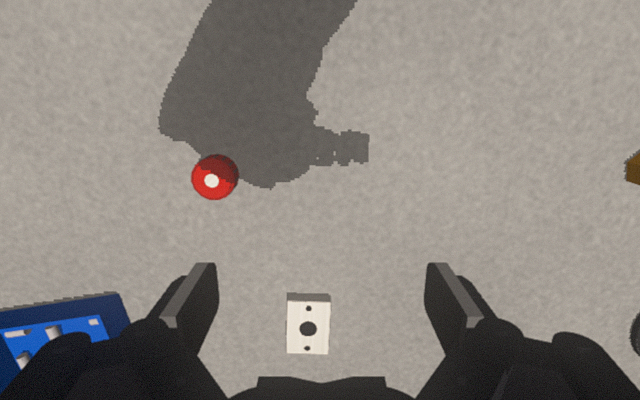

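The bush's top ring at (360,232) sits round the stem on the disc. The cap is at (215,177) and the plate at (308,327), with its long side along x. The cap goes next.

```bash
python3 -m handwheel '[[0,-45,20,0,1],[0,-93,60,0,1],[0,-93,100,0,1],[0,-93,125,0,1],[0,-93,140,0,1],[0,-93,155,0,1],[0,-93,165,0,1],[0,-93,172,0,1]]';  python3 -m handwheel '[[0,0,0,0,1],[0,0,0,0,0],[0,0,0,0,0],[0,0,0,0,0],[0,0,0,0,0],[0,0,0,0,0]]' 50
```

```text
clock: 13.95
tcp_pos: [0.4735, -0.2929, 0.0041]
orientation: [-0.0, 0.0, 1.0, 0.0]
wrist_force: [0.1, 0.1, 0.4]
finger_gap: 0.0855
grip_force: 0.0
clock: 14.55
tcp_pos: [0.4737, -0.2946, 0.006]
orientation: [0.001, 0.001, 1.0, -0.0]
wrist_force: [-0.5, 2.0, 6.5]
finger_gap: 0.0357
grip_force: 49.9
```

```bash
python3 -m handwheel '[[0,0,-20,0,0],[0,0,-60,0,0],[-10,30,-100,0,0],[-26,73,-150,0,0],[-42,118,-150,0,0],[-58,163,-150,0,0],[-74,208,-150,0,0],[-90,253,-150,0,0]]'; python3 -m handwheel '[[-16,45,0,0,0],[-32,90,0,0,0],[-48,135,0,0,0],[-64,180,0,0,0],[-79,205,0,0,0],[-79,220,0,0,0],[-79,220,0,0,0],[-79,220,0,0,0]]'; python3 -m handwheel '[[0,0,0,0,0],[0,0,0,0,0]]'; python3 -c "
from h import *
c=look('wrist','w8'); P=cloud(c); delta(.6425,.1785,.076,np.pi/2)
t=sensors.get_state()['tcp_pos'][2]-.006+.022
g=c['color'].astype(int); m=(g[...,2]>90)&(g[...,1]<60)&(abs(P[...,2]-t)<.004); q=(P[m][:,:2]*1000).astype(np.float32); print(m.sum(),P[m][:,2].mean()-t,cv2.minEnclosingCircle(q),q.min(0),q.max(0))
TOP['bush']=(.070,.643,.178,.05,.004); tops(c,['bush'])"
```

```text
clock: 15.35
tcp_pos: [0.5627, -0.0446, 0.1556]
orientation: [0.001, 0.002, 1.0, -0.0]
wrist_force: [0.4, -0.9, -0.7]
finger_gap: 0.0355
grip_force: 50.3
clock: 16.15
tcp_pos: [0.641, 0.1728, 0.1547]
orientation: [-0.001, 0.001, 1.0, -0.0]
wrist_force: [-0.6, -0.1, 0.2]
finger_gap: 0.0358
grip_force: 50.3
clock: 16.35
tcp_pos: [0.6416, 0.172, 0.1553]
orientation: [0.0, 0.002, 1.0, -0.0]
wrist_force: [-0.0, 0.4, 0.2]
finger_gap: 0.0355
grip_force: 50.3
shift [-0.8  6.4 79.3] turn -0.004681873334382969 q6 0.15 toolyaw 1.566 tcp [0.6417 0.1721 0.1553] gap 0.0356 F [ 0.1  0.8 -0.4]
4811 -0.0010413773722793562 ((641.9874267578125, 172.86422729492188), 18.946088790893555) [623.16833 155.11569] [659.87933 190.73822]
bush 1908 z 0.0691 mean [639.  180.1] rect [640.2 180.1] [45.  40.8] 81.3 circ [642.2 179.8] 22.8
```

View pics/w8.png

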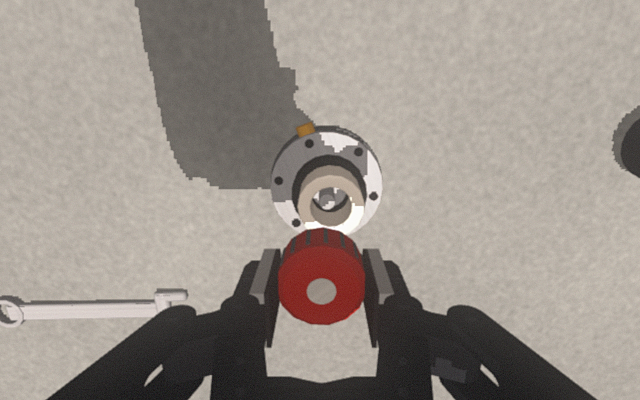

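Cap held upright at (321,290), bush ring at (333,205); the remaining offset is about 7 mm in y.

```bash
python3 -m handwheel '[[-0.5,7,0,0,0],[-0.5,7,20,0,0],[-0.5,7,40,0,0],[-0.5,7,55,0,0],[-0.5,7,67,0,0],[-0.5,7,74,0,0],[-0.5,7,77,0,0],[-0.5,7,78,0,0]]'; python3 -m handwheel '[[0,0,0,0,0],[0,0,0,0,0],[0,0,0,0,0]]'
```

```text
clock: 17.2
tcp_pos: [0.6425, 0.1805, 0.0771]
orientation: [0.0, 0.001, 1.0, 0.0]
wrist_force: [-0.9, 0.7, 0.0]
finger_gap: 0.0354
grip_force: 50.3
clock: 17.5
tcp_pos: [0.6427, 0.1806, 0.0776]
orientation: [0.001, 0.001, 1.0, 0.0]
wrist_force: [0.6, -0.4, -0.7]
finger_gap: 0.0355
grip_force: 50.3
```

```bash
python3 -m handwheel '[[0,-1.5,0.5,0,0],[0,-1.5,1,0,0],[0,-1.5,1.5,0,0],[0,-1.5,1.7,0,0],[0,-1.5,1.7,0,0]]'
```

```text
clock: 18.0
tcp_pos: [0.6424, 0.1789, 0.076]
orientation: [0.0, 0.001, 1.0, -0.0]
wrist_force: [-1.2, -1.2, 5.6]
finger_gap: 0.0357
grip_force: 50.8
```

```bash
python3 -m handwheel '[[0,0,0,0,0.8],[0,0,0,0,1],[0,0,0,0,1],[0,0,-20,0,1],[0,0,-60,0,1],[0,0,-100,0,1],[20,-30,-120,0,1],[20,-30,-120,0,1]]'; python3 -m handwheel '[[0,0,0,0,1],[0,0,0,0,1]]'; python3 -c "
from h import *
c=look('wrist','w9'); TOP['cap']=(.092,.643,.178,.05,.004);TOP['bush']=(.070,.643,.178,.05,.004); tops(c,['valve','bush','cap'])
delta(.62,-.2,.15,np.radians(87.4))"
```

```text
clock: 18.8
tcp_pos: [0.6228, 0.1473, 0.1996]
orientation: [0.003, 0.002, 1.0, -0.0]
wrist_force: [0.2, -0.3, -0.6]
finger_gap: 0.0855
grip_force: 0.0
clock: 19.0
tcp_pos: [0.6219, 0.1493, 0.194]
orientation: [-0.001, 0.001, 1.0, 0.0]
wrist_force: [-1.1, 0.1, 0.7]
finger_gap: 0.0851
grip_force: 0.0
valve 3328 z 0.0234 mean [630.6 172.5] rect [639.7 176.1] [83.1 89.7] 23.3 circ [642.7 177.5] 44.9
bush 615 z 0.0694 mean [630.1 175.6] rect [635.7 177.1] [31.3 45.1] 20.8 circ [642.1 179.7] 22.7
cap 1836 z 0.0911 mean [641.7 180. ] rect [643.1 180.1] [37.5 37.1] 33.6 circ [642.9 180.3] 19.0
shift [   0.8 -349.4   43.7] turn 0.042952826888344564 q6 0.11 toolyaw 1.568 tcp [0.6218 0.1494 0.1937] gap 0.0853 F [-0.7  0.8 -0.2]
```

View pics/w9.png

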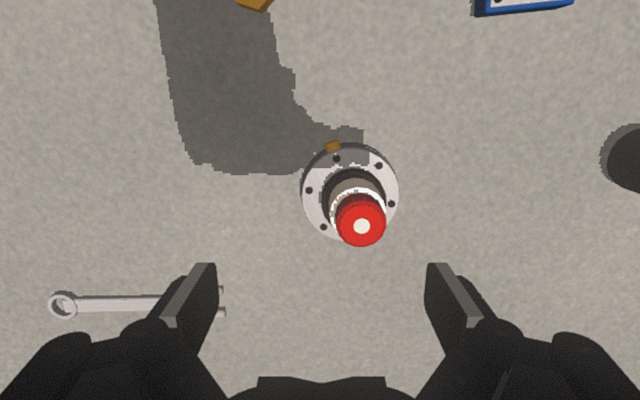

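Cap at (362,226) centred on the bush within 1 mm. On to the plate.

```bash
python3 -m handwheel '[[3,-50,0,0.04,1],[6,-100,0,0.04,1],[9,-150,0,0.04,1],[12,-200,0,0.04,1],[15,-250,0,0.04,1],[18,-300,0,0.04,1],[20,-340,10,0.04,1],[20,-361,20,0.04,1]]'; python3 -m handwheel '[[0,0,0,0,1],[0,0,0,0,1]]'; python3 -c "
from h import *
c=look('wrist','w10'); tops(c,['plate']); delta(.6315,-.2118,-.002,np.radians(87.4))"
```

```text
clock: 19.85
tcp_pos: [0.6009, -0.2151, 0.1736]
orientation: [-0.0, 0.023, 1.0, -0.0]
wrist_force: [-0.2, 0.5, -0.7]
finger_gap: 0.0858
grip_force: 0.0
clock: 20.05
tcp_pos: [0.6007, -0.2114, 0.1736]
orientation: [-0.001, 0.022, 1.0, 0.001]
wrist_force: [0.9, -0.3, -0.2]
finger_gap: 0.0856
grip_force: 0.0
plate 3232 z 0.0134 mean [ 630.9 -212.4] rect [ 632.1 -212.6] [44.  64.1] 88.1 circ [ 632.1 -212.2] 37.9
shift [-30.7   0.  176.3] turn 0.003336720816083494 q6 -0.42 toolyaw 1.529 tcp [ 0.6011 -0.2108  0.1743] gap 0.0851 F [-0.3  0.5 -0.8]
```

```bash
python3 -m handwheel '[[-31,-1.5,45,0,1],[-31,-1.5,90,0,1],[-31,-1.5,120,0,1],[-31,-1.5,145,0,1],[-31,-1.5,160,0,1],[-31,-1.5,170,0,1],[-31,-1.5,175,0,1],[-31,-1.5,175,0,1]]';  python3 -m handwheel '[[0,0,0,0,1],[0,0,0,0,0],[0,0,0,0,0],[0,0,0,0,0],[0,0,0,0,0],[0,0,0,0,0]]' 50
python3 -c "
from h import *
delta(.439,.311,.15,np.radians(95.3))"
```

```text
clock: 20.9
tcp_pos: [0.6325, -0.2144, 0.0007]
orientation: [0.0, 0.021, 1.0, -0.0]
wrist_force: [0.7, -1.3, 0.3]
finger_gap: 0.0854
grip_force: 0.0
clock: 21.5
tcp_pos: [0.6326, -0.2151, 0.0012]
orientation: [0.001, 0.021, 1.0, -0.0]
wrist_force: [-0.4, -0.1, 4.7]
finger_gap: 0.0428
grip_force: 52.8
shift [ 215.9  517.2 -149.4] turn -0.13549474019174879 q6 -0.4 toolyaw 1.528 tcp [ 0.6326 -0.2151  0.0012] gap 0.0428 F [-0.4 -0.1  4.7]
```

```bash
python3 -m handwheel '[[0,0,-20,0,0],[0,0,-60,0,0],[10,24,-100,0,0],[26,62,-135,0,0],[43,103,-150,0,0],[60,145,-150,0,0],[77,185,-150,0,0],[94,225,-150,0,0]]'; python3 -m handwheel '[[17,40,0,-0.03,0],[34,81,0,-0.07,0],[51,122,0,-0.1,0],[68,163,0,-0.135,0],[85,204,0,-0.135,0],[102,245,0,-0.135,0],[115,275,0,-0.135,0],[121,291,0,-0.135,0]]'; python3 -m handwheel '[[0,0,0,0,0],[0,0,0,0,0],[0,0,0,0,0]]'; python3 -c "
from h import *
c=look('wrist','w11'); P=cloud(c); tops(c,['block'])
t=sensors.get_state()['tcp_pos'][2]-.0012+.014
TOP['plate']=(t,*sensors.get_state()['tcp_pos'][:2],.045,.003)
P=cloud(c); s=c['color']; m=(abs(P[...,2]-t)<.003)&(s.min(-1)>90); m[:150]=0; n,l,st,ce=cv2.connectedComponentsWithStats(m.astype(np.uint8)); i=1+st[1:,4].argmax(); q=(P[l==i][:,:2]*1000).astype(np.float32); print(st[i],cv2.minAreaRect(q))
delta(.439,.311,.0252,np.radians(95.3))"
```

```text
clock: 22.3
tcp_pos: [0.5466, 0.0156, 0.1501]
orientation: [-0.0, 0.022, 1.0, 0.0]
wrist_force: [0.9, 0.9, -1.1]
finger_gap: 0.0423
grip_force: 52.1
clock: 23.1
tcp_pos: [0.4375, 0.3123, 0.1498]
orientation: [-0.001, -0.048, 0.999, 0.0]
wrist_force: [0.5, 0.1, -1.2]
finger_gap: 0.0429
grip_force: 52.1
clock: 23.4
tcp_pos: [0.4395, 0.3091, 0.15]
orientation: [-0.0, -0.046, 0.999, -0.0]
wrist_force: [0.7, -0.7, -1.7]
finger_gap: 0.0421
grip_force: 52.1
block 6841 z 0.0237 mean [420.6 308.7] rect [422.  308.8] [59.6 70. ] 5.3 circ [422.3 309.2] 45.5
[  266   210   112   138 12619] ((439.84259033203125, 310.4657897949219), (64.9093246459961, 44.16529083251953), 5.274916648864746)
shift [  0.4   2.1 124.9] turn -0.0018038988814426116 q6 0.37 toolyaw 1.661 tcp [0.4397 0.309  0.1501] gap 0.0429 F [ 0.6  0.1 -0.1]
```

View pics/w11.png

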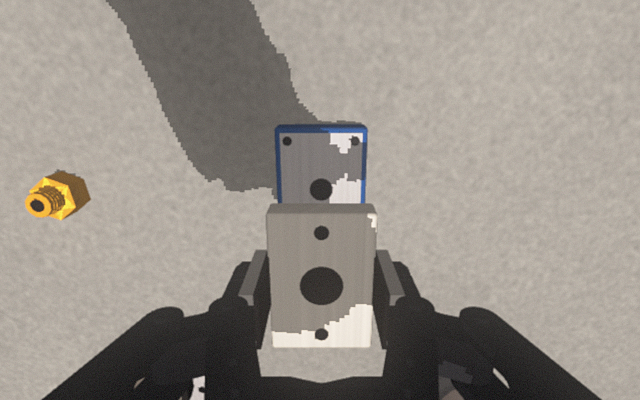

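Plate held flat, its port mark at (321,286), square to the block (its port at (321,189)); the measurements agree within 1 mm. Lowering straight down.

```bash
python3 -m handwheel '[[0,0,30,0,0],[0,0,60,0,0],[0,0,85,0,0],[0,0,105,0,0],[0,0,115,0,0],[0,0,120,0,0],[0,0,123,0,0],[0,0,123.5,0,0]]'; python3 -m handwheel '[[0,0,0,0,0],[0,0,0,0,0],[0,0,0,0,0]]'
```

```text
clock: 24.25
tcp_pos: [0.44, 0.3101, 0.0273]
orientation: [0.001, -0.046, 0.999, 0.0]
wrist_force: [-0.2, 0.8, -0.4]
finger_gap: 0.0426
grip_force: 52.1
clock: 24.55
tcp_pos: [0.4397, 0.3103, 0.0273]
orientation: [0.001, -0.046, 0.999, 0.0]
wrist_force: [0.1, 0.4, -0.8]
finger_gap: 0.0424
grip_force: 52.1
```

```bash
python3 -m handwheel '[[0,-1,0.5,0,0],[0,-1,1.2,0,0],[0,-1,1.8,0,0],[0,-1,2.3,0,0],[0,-1,2.3,0,0]]'
```

```text
clock: 25.05
tcp_pos: [0.4395, 0.309, 0.0251]
orientation: [0.0, -0.046, 0.999, 0.0]
wrist_force: [-1.6, -1.9, 5.8]
finger_gap: 0.0425
grip_force: 52.8
```

```bash
python3 -m handwheel '[[0,0,0,0,0.8],[0,0,0,0,1],[0,0,0,0,1],[0,0,-20,0,1],[0,0,-60,0,1],[0,0,-100,0,1],[30,-40,-130,0,1],[30,-80,-150,0,1]]'; python3 -m handwheel '[[0,-35,0,-0.05,1],[0,-70,0,-0.1,1],[0,-70,0,-0.13,1],[0,-70,0,-0.13,1],[0,-70,0,-0.13,1]]'; python3 -c "
from h import *
c=look('wrist','w12'); TOP['plate']=(.038,.4398,.3105,.05,.003); tops(c,['block','plate','fit','hex'])
delta(.469,.097,.02,np.radians(102.9))"
```

```text
clock: 25.85
tcp_pos: [0.4153, 0.2286, 0.1749]
orientation: [-0.0, -0.048, 0.999, 0.0]
wrist_force: [0.6, 0.3, 0.1]
finger_gap: 0.0853
grip_force: 0.0
clock: 26.35
tcp_pos: [0.4234, 0.1591, 0.1735]
orientation: [0.0, -0.111, 0.994, 0.0]
wrist_force: [-0.1, -0.5, -0.5]
finger_gap: 0.0851
grip_force: 0.0
block 2924 z 0.0237 mean [418.2 299.4] rect [431.2 309.2] [79. 71.] 5.5 circ [431.5 309. ] 52.0
plate 2966 z 0.0376 mean [432.3 308.6] rect [434.7 310. ] [54.6 45.1] 5.0 circ [435.  310.1] 34.4
fit 438 z 0.0351 mean [467.7  97. ] rect [468.6  96.9] [19.8 19.6] 55.6 circ [468.3  96.8] 10.3
hex 573 z 0.0194 mean [464.   98.4] rect [468.3  97.2] [36.1 32. ] 71.5 circ [468.6  96.9] 18.4
shift [-30.9 -70.9 153.4] turn -0.0025193484320413795 q6 -0.04 toolyaw 1.793 tcp [0.4233 0.1593 0.1734] gap 0.0851 F [-0.5  0.7 -0.4]
```

View pics/w12.png

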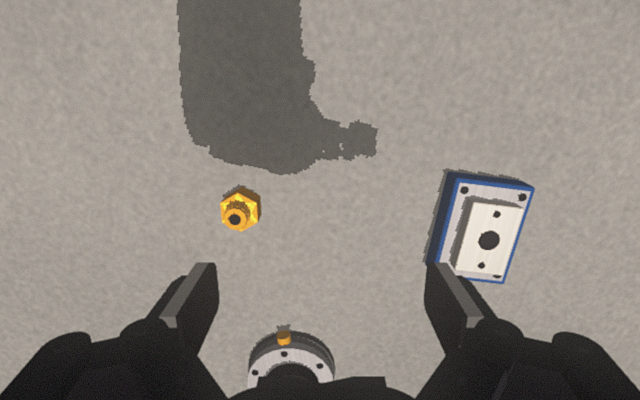

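Plate at (489,240) lies square and central on the block; the fitting is at (240,212) with flats matching the current tool yaw. Picking it up.

```bash
python3 -m handwheel '[[-15,-35,20,0,1],[-31,-71,50,0,1],[-31,-71,90,0,1],[-31,-71,120,0,1],[-31,-71,140,0,1],[-31,-71,155,0,1],[-31,-71,165,0,1],[-31,-71,169,0,1]]';  python3 -m handwheel '[[0,0,0,0,1],[0,0,0,0,0],[0,0,0,0,0],[0,0,0,0,0],[0,0,0,0,0],[0,0,0,0,0],[0,0,0,0,0]]' 50
python3 -c "
from h import *
delta(.440,.309,.15)"
```

```text
clock: 27.2
tcp_pos: [0.4686, 0.097, 0.0035]
orientation: [-0.001, -0.111, 0.994, 0.0]
wrist_force: [-0.1, 0.3, 0.1]
finger_gap: 0.0855
grip_force: 0.0
clock: 27.9
tcp_pos: [0.4699, 0.0961, 0.0053]
orientation: [0.001, -0.111, 0.994, -0.0]
wrist_force: [-0.7, -0.9, 5.6]
finger_gap: 0.031
grip_force: 50.2
shift [ -17.9  214.2 -144.7] turn None q6 -0.19 toolyaw 1.793 tcp [0.4699 0.0961 0.0053] gap 0.031 F [-0.7 -0.9  5.6]
```

```bash
python3 -m handwheel '[[0,0,-20,0,0],[0,0,-60,0,0],[-3,40,-100,0,0],[-7,85,-140,0,0],[-11,130,-145,0,0],[-15,175,-145,0,0],[-18,205,-145,0,0],[-18,214,-145,0,0]]'; python3 -m handwheel '[[0,0,0,0,0],[0,0,0,0,0],[0,0,0,0,0]]'; python3 -c "
from h import *
c=look('wrist','w13'); P=cloud(c); TOP['plate']=(.038,.4398,.3105,.05,.003); tops(c,['block','plate'])
s=sensors.get_state(); z=s['tcp_pos'][2]-.0053
TOP['fit']=(z+.036,*s['tcp_pos'][:2],.016,.004); P=cloud(c)
h,x,y,r,tol=TOP['fit']; m=(np.hypot(P[...,0]-x,P[...,1]-y)<r)&(abs(P[...,2]-h)<tol); q=(P[m][:,:2]*1000).astype(np.float32); print(m.sum(),P[m][:,2].mean()-h,cv2.minEnclosingCircle(q),q.min(0),q.max(0))
delta(.440,.309,.0433)"
```

```text
clock: 28.7
tcp_pos: [0.439, 0.3121, 0.1496]
orientation: [0.0, -0.113, 0.994, 0.001]
wrist_force: [0.1, -0.8, -1.3]
finger_gap: 0.0303
grip_force: 50.2
clock: 29.0
tcp_pos: [0.4397, 0.3075, 0.1492]
orientation: [-0.0, -0.11, 0.994, -0.0]
wrist_force: [0.3, -0.4, -1.1]
finger_gap: 0.0308
grip_force: 50.2
block 4902 z 0.0236 mean [426.9 307.1] rect [439.6 310.4] [95.8 70. ] 5.4 circ [439.  309.7] 58.0
plate 4657 z 0.0375 mean [437.  310.1] rect [439.3 310.7] [64.1 44. ] 5.2 circ [439.2 310.7] 37.7
2251 -0.0008618463159080769 ((440.4079895019531, 305.364501953125), 14.10616397857666) [428.28424 292.18903] [450.7063 318.9336]
shift [ -0.5   1.5 106.1] turn None q6 0.24 toolyaw 1.791 tcp [0.4399 0.3075 0.1494] gap 0.0306 F [ 0.9  0.3 -2.1]
```

View pics/w13.png

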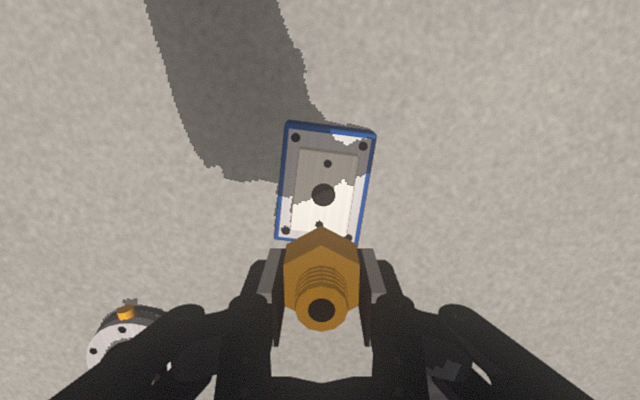

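Fitting held upright, neck ring centred at (321,310). The plate is now fully visible and within 0.5 mm of the block centre.

```bash
python3 -c "
from h import *
c=dict(np.load('w13.npz')); z=.1494-.0053+.035
p=onz(c,321,310,z); print(p)
s=sensors.get_state(); M=rot(s['orientation']); print((M.T@(np.array([.4394,.3106,p[2]])-p)*1000).round(1), s['tcp_pos'])"
```

```text
[0.43962501 0.30872874 0.1791    ]
[-0.2  1.9 -0. ] [0.43986023 0.30745327 0.14936721]
```

```bash
python3 -m handwheel '[[0,1.5,25,0,0],[0,1.5,50,0,0],[0,1.5,70,0,0],[0,1.5,85,0,0],[0,1.5,95,0,0],[0,1.5,101,0,0],[0,1.5,103.5,0,0],[0,1.5,104,0,0]]'; python3 -m handwheel '[[0,0,0,0,0],[0,0,0,0,0],[0,0,0,0,0]]'
```

```text
clock: 29.85
tcp_pos: [0.4397, 0.3103, 0.0459]
orientation: [0.0, -0.111, 0.994, 0.0]
wrist_force: [0.4, 1.1, -1.6]
finger_gap: 0.0306
grip_force: 50.2
clock: 30.15
tcp_pos: [0.4397, 0.3106, 0.0461]
orientation: [0.0, -0.111, 0.994, 0.0]
wrist_force: [0.2, 1.1, -1.7]
finger_gap: 0.0307
grip_force: 50.2
```

```bash
python3 -m handwheel '[[0,-1,1,0,0],[0,-1,2,0,0],[0,-1,2.5,0,0],[0,-1,3,0,0],[0,-1,3,0,0]]'
```

```text
clock: 30.65
tcp_pos: [0.4396, 0.3094, 0.0434]
orientation: [0.0, -0.111, 0.994, 0.0]
wrist_force: [-2.2, -0.4, 5.7]
finger_gap: 0.0304
grip_force: 51.2
```

```bash
python3 -m handwheel '[[0,0,0,0,0.8],[0,0,0,0,1],[0,0,0,0,1],[0,0,-20,0,1],[0,0,-60,0,1],[0,0,-110,0,1],[0,-10,-160,0,1],[-20,-60,-200,0,1]]'; python3 -m handwheel '[[0,0,-20,0,1],[0,0,-20,0,1],[0,0,-20,0,1]]'; python3 -c "
from h import *
c=look('wrist','w14'); TOP.update(plate=(.038,.4398,.3105,.05,.003),fit=(.074,.44,.31,.04,.004),hex=(.058,.44,.31,.04,.003),cap=(.092,.643,.178,.05,.004)); tops(c,['block','plate','fit','hex','cap','valve'])"
```

```text
clock: 31.45
tcp_pos: [0.4639, 0.2689, 0.2359]
orientation: [0.002, -0.113, 0.994, 0.001]
wrist_force: [1.2, 0.6, 0.5]
finger_gap: 0.0853
grip_force: 0.0
clock: 31.75
tcp_pos: [0.4643, 0.267, 0.2514]
orientation: [0.0, -0.111, 0.994, 0.0]
wrist_force: [0.6, -0.2, -0.8]
finger_gap: 0.0857
grip_force: 0.0
block 3264 z 0.0236 mean [435.3 308. ] rect [439.7 310.7] [96.  70.1] 5.3 circ [439.4 310.5] 57.9
plate 1672 z 0.0374 mean [436.9 308.4] rect [439.4 310.8] [64.  44.1] 5.0 circ [439.2 310.3] 37.8
fit 384 z 0.0734 mean [438.1 310.6] rect [438.2 310.6] [19.4 19.5] 2.8 circ [438.6 310.8] 10.4
hex 556 z 0.0575 mean [436.8 309.4] rect [438.3 311.1] [36.1 32.2] 12.7 circ [438.4 311.1] 18.4
valve 200 z 0.0229 mean [602.7 169.3] rect [602.3 168.4] [ 8.2 49.7] 12.5 circ [606.3 169.3] 24.9
```

View pics/w14.png

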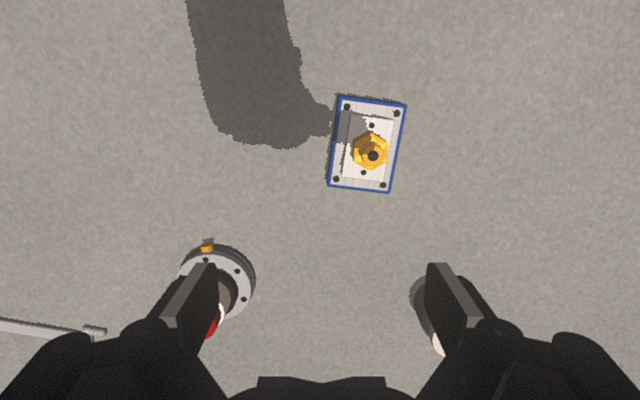

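The fitting stands upright at (372,153), about 1 mm off the centre of the plate, and the plate is centred on the block. The valve stack is standing at (215,300) and the gripper is well clear. Handing in.

```bash
python3 -c "
from workcell import workorder
print(workorder.hand_in())"
```

```text
the job is handed in; nothing more can be done
None
```

Both sets are stacked in the order asked and handed in at about 32 s; each piece measured within about 2 mm of centre after release, and the jar, wrench and tray were left alone.

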